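# Find a handwheel's high spot and fit its balance plugs

## Task

Turn the sewing machine's handwheel slowly by its crank knob until the gauge shows that the rim's high spot is right at the gauge's nose, and stop it there. Then set every balance plug lying on the table into a socket of the wheel (any socket, one plug in each) and press each fully home while the wheel stands there. Finally, as a check, turn the wheel right off its high spot, bring the high spot back to the nose and leave it stopped there.

Things in the scene. Friction and masses are not known exactly. Their poses are not given: they have to be found in the camera images.
- wheel (a joint): Angle of the aluminium handwheel lying flat on its round grey stand (rad, grows counter-clockwise seen from above, turns endlessly; its value says nothing of where the high spot is). Wheel 210 mm across, rim 30 to 50 mm above the table. It stays where it is left: about 0.35 Nm (5 N at the crank) turns it.
- gauge (a joint): Runout gauge (rad): its small nose is sprung against the rim, its long black needle sweeps over a white scale. 0 on the round rim; the rim's one bulge (the high spot, 7 mm, 22 degrees either side of its crest, place unknown) lifts it to 0.175 at the crest, 0.025 less when 8 degrees off. There the needle's far end is 20 mm nearer the wheel. All lies below the wheel's upper face.
- axle (a point): Top centre of the wheel's steel hub (38 mm across), on the wheel's axis, 86 mm above the table. Its x axis is the direction of the needle; its y axis points from the axis to the gauge's nose.
- crank (a point): Top centre of the wheel's black crank knob, 104 mm above the table: a revolving upright handle 18 to 20 mm thick and 46 mm tall that spins freely on its own pin, standing 74 mm from the wheel's axis.
- socket1 (a point): Socket 1 of 4: centre of its mouth, z up. Aluminium cup on the wheel, 56 mm outside, 42 mm bore, rim 70 mm above the table (20 mm above the wheel's face), 72 mm from the axis, 72 degrees counter-clockwise from the crank. A rubber seat 6 mm below the rim slides down 8.5 mm only when pushed with over 7 N, and stays there.
- socket2 (a point): Socket 2 of 4: centre of its mouth, z up. Aluminium cup on the wheel, 56 mm outside, 42 mm bore, rim 70 mm above the table (20 mm above the wheel's face), 72 mm from the axis, 144 degrees counter-clockwise from the crank. A rubber seat 6 mm below the rim slides down 8.5 mm only when pushed with over 7 N, and stays there.
- socket3 (a point): Socket 3 of 4: centre of its mouth, z up. Aluminium cup on the wheel, 56 mm outside, 42 mm bore, rim 70 mm above the table (20 mm above the wheel's face), 72 mm from the axis, 216 degrees counter-clockwise from the crank. A rubber seat 6 mm below the rim slides down 8.5 mm only when pushed with over 7 N, and stays there.
- socket4 (a point): Socket 4 of 4: centre of its mouth, z up. Aluminium cup on the wheel, 56 mm outside, 42 mm bore, rim 70 mm above the table (20 mm above the wheel's face), 72 mm from the axis, 288 degrees counter-clockwise from the crank. A rubber seat 6 mm below the rim slides down 8.5 mm only when pushed with over 7 N, and stays there.
- plug1: Balance plug 1 (2 to 4 are present): about 0.16 kg, round aluminium head 48 mm across, 16 mm tall, on a steel spigot 38 mm across, 14 mm long, standing on the spigot. Origin: centre of the spigot's underside, z up. Put in a socket it stands 8 mm proud on the rubber seat; pressed fully home, its head meets the cup's rim (origin 14 mm below the mouth).
- plug2: Balance plug 2 (2 to 4 are present): about 0.16 kg, round aluminium head 48 mm across, 16 mm tall, on a steel spigot 38 mm across, 14 mm long, standing on the spigot. Origin: centre of the spigot's underside, z up. Put in a socket it stands 8 mm proud on the rubber seat; pressed fully home, its head meets the cup's rim (origin 14 mm below the mouth).
- plug3: Balance plug 3 (2 to 4 are present): about 0.16 kg, round aluminium head 48 mm across, 16 mm tall, on a steel spigot 38 mm across, 14 mm long, standing on the spigot. Origin: centre of the spigot's underside, z up. Put in a socket it stands 8 mm proud on the rubber seat; pressed fully home, its head meets the cup's rim (origin 14 mm below the mouth).
- plug4: Balance plug 4 (2 to 4 are present): about 0.16 kg, round aluminium head 48 mm across, 16 mm tall, on a steel spigot 38 mm across, 14 mm long, standing on the spigot. Origin: centre of the spigot's underside, z up. Put in a socket it stands 8 mm proud on the rubber seat; pressed fully home, its head meets the cup's rim (origin 14 mm below the mouth).
- spool_a: Bystander: thread spool standing, 38 mm across, 55 mm tall. Origin: centre of underside.
There are look-alikes about, which are no part of the job. What is shaped like the plug4 but green is not meant.

How it is judged:
On the way, in this order (a step that is already met when the one before it is completed fails the run):
1. before any plug is in the wheel, the wheel is stopped with its high spot at the gauge's nose (gauge above 0.150) for one second (value of joint gauge above 0.15 rad and velocity of joint wheel between -0.03 and 0.03 rad/s and height (world z) of each of plug1, plug2, plug3, plug4 below 0.045 m), for 1 s.
2. every plug present is fully home in a socket while the high spot is still near the nose (gauge above 0.10) (value of joint gauge above 0.1 rad and ((z of plug1 in the frame of socket1 below -0.0115 m and horizontal distance between plug1 and socket1 below 0.005 m) or (z of plug1 in the frame of socket2 below -0.0115 m and horizontal distance between plug1 and socket2 below 0.005 m) or (z of plug1 in the frame of socket3 below -0.0115 m and horizontal distance between plug1 and socket3 below 0.005 m) or (z of plug1 in the frame of socket4 below -0.0115 m and horizontal distance between plug1 and socket4 below 0.005 m)) and ((z of plug2 in the frame of socket1 below -0.0115 m and horizontal distance between plug2 and socket1 below 0.005 m) or (z of plug2 in the frame of socket2 below -0.0115 m and horizontal distance between plug2 and socket2 below 0.005 m) or (z of plug2 in the frame of socket3 below -0.0115 m and horizontal distance between plug2 and socket3 below 0.005 m) or (z of plug2 in the frame of socket4 below -0.0115 m and horizontal distance between plug2 and socket4 below 0.005 m)) and ((z of plug3 in the frame of socket1 below -0.0115 m and horizontal distance between plug3 and socket1 below 0.005 m) or (z of plug3 in the frame of socket2 below -0.0115 m and horizontal distance between plug3 and socket2 below 0.005 m) or (z of plug3 in the frame of socket3 below -0.0115 m and horizontal distance between plug3 and socket3 below 0.005 m) or (z of plug3 in the frame of socket4 below -0.0115 m and horizontal distance between plug3 and socket4 below 0.005 m)) and ((z of plug4 in the frame of socket1 below -0.0115 m and horizontal distance between plug4 and socket1 below 0.005 m) or (z of plug4 in the frame of socket2 below -0.0115 m and horizontal distance between plug4 and socket2 below 0.005 m) or (z of plug4 in the frame of socket3 below -0.0115 m and horizontal distance between plug4 and socket3 below 0.005 m) or (z of plug4 in the frame of socket4 below -0.0115 m and horizontal distance between plug4 and socket4 below 0.005 m))), for 0.2 s.
3. the wheel is turned right off the high spot (gauge below 0.02) (value of joint gauge below 0.02 rad), for 0.1 s.
At the end, for the whole second after the job is handed in: Every plug that is present sits in one of the four sockets, its foot more than 11.5 mm below the mouth (14 mm is fully home) and within 5 mm of the socket's axis, at rest; the wheel stands still with the gauge above 0.150 rad (crest about 0.175; that is within about 8 degrees) (value of joint gauge above 0.15 rad and velocity of joint wheel between -0.03 and 0.03 rad/s and ((z of plug1 in the frame of socket1 below -0.0115 m and horizontal distance between plug1 and socket1 below 0.005 m) or (z of plug1 in the frame of socket2 below -0.0115 m and horizontal distance between plug1 and socket2 below 0.005 m) or (z of plug1 in the frame of socket3 below -0.0115 m and horizontal distance between plug1 and socket3 below 0.005 m) or (z of plug1 in the frame of socket4 below -0.0115 m and horizontal distance between plug1 and socket4 below 0.005 m)) and ((z of plug2 in the frame of socket1 below -0.0115 m and horizontal distance between plug2 and socket1 below 0.005 m) or (z of plug2 in the frame of socket2 below -0.0115 m and horizontal distance between plug2 and socket2 below 0.005 m) or (z of plug2 in the frame of socket3 below -0.0115 m and horizontal distance between plug2 and socket3 below 0.005 m) or (z of plug2 in the frame of socket4 below -0.0115 m and horizontal distance between plug2 and socket4 below 0.005 m)) and ((z of plug3 in the frame of socket1 below -0.0115 m and horizontal distance between plug3 and socket1 below 0.005 m) or (z of plug3 in the frame of socket2 below -0.0115 m and horizontal distance between plug3 and socket2 below 0.005 m) or (z of plug3 in the frame of socket3 below -0.0115 m and horizontal distance between plug3 and socket3 below 0.005 m) or (z of plug3 in the frame of socket4 below -0.0115 m and horizontal distance between plug3 and socket4 below 0.005 m)) and ((z of plug4 in the frame of socket1 below -0.0115 m and horizontal distance between plug4 and socket1 below 0.005 m) or (z of plug4 in the frame of socket2 below -0.0115 m and horizontal distance between plug4 and socket2 below 0.005 m) or (z of plug4 in the frame of socket3 below -0.0115 m and horizontal distance between plug4 and socket3 below 0.005 m) or (z of plug4 in the frame of socket4 below -0.0115 m and horizontal distance between plug4 and socket4 below 0.005 m)) and linear speed of each of plug1, plug2, plug3, plug4 below 0.02 m/s); the robot touches nothing.
It fails at once if the wheel is spun faster than about half a turn a second (3 rad/s) (velocity of joint wheel above 3 rad/s or velocity of joint wheel below -3 rad/s).
Of plug1, plug2, plug3, plug4 only 2 to 4 are there at a start; the rules pass over those that are not, and their reading is None.
At some moment in a run one of plug1, plug2, plug3, plug4 may be knocked a few centimetres aside while the robot is not near it.
It also fails if it takes over 210 s, if anything falls off the work surface, if the arm or the gripper's body presses on something with over 40 N, if the wrist force passes 120 N, or if a joint passes its speed limit or range.

## Robot

A 6-joint arm with a two-finger parallel gripper is mounted at the origin on the work surface. World frame = base frame: x ahead of the robot, y to its left, z up, the work surface at z = 0. Lengths are in m, angles in rad, forces in N, time in s.
With the tool pointing down it reaches from about 0.425 to 0.95 m from the base axis. Payload 3.5 kg.
Tool frame: the origin (TCP) lies on the centre line of the jaws, within the pads' length; the fingertips stand 8 mm ahead of it and the grasp point (between the pads) lies 11 mm behind it; z points along the fingers, y is the line along which they close (so a half turn about z gives the same grasp; the last joint's range is limited). The gripper opens to 85 mm and grips with 20 to 120 N. Pads are 22 mm wide; open, the fingers measure 114 mm over their backs; the gripper's body (76 mm by 85 mm) begins 54 mm behind the grasp point. The pads swing forward as they close: fully open they stand 13 mm farther back than shut.
Start: joints at [0.973, 0.286, 1.577, -0, 1.279, -0.15], TCP at [0.292, 0.608, 0.239] pointing down, gripper open.
Joint ranges: [-2.77, 2.77], [-0.9, 2.22], [0.21, 2.48], [-1.53, 4.67], [0.24, 2.81], [-2.84, 2.84]. Speed limits (rad/s): [2.79, 2.79, 3.14, 3.14, 3.14, 3.14].

## Interface

Orientations are given as a unit quaternion [x, y, z, w].
In Python, from plant import ctrl gives the robot as it stands. The module is installed in compiled form; this text tells all that it offers.
- The arm moves only by the tool send_rows, never from a script. Its argument "steps" is a list of rows, each a list of 5 numbers: the shift along the tool's x, y, z in m, then the turn about the tool's z in degrees, then the opening, from -1 (shut) to 1 (fully open). A call has 1 to 12 rows; each row is the pose to reach, as a shift and turn from the pose commanded when the call began, along the tool's axes at that moment; what a row does not reach only later rows make up. A row lasts 1/10 s, in which the tool goes at most 50 mm and 8.59 degrees, less where a joint would pass 70% of its speed; a pose out of reach is approached as far as the arm can. A call with a gripper value outside its range is refused whole. The fingers move at their own pace and stop on an object; "squeeze" is the grip in N (left out, the last holds). Time passes only in rows, so rows that repeat a pose let the fingers close. It gives the time, the measured TCP pose, the force, the opening and the grip force at its end, in the units of the state.
- ctrl.get_state(): the state, without advancing time (a new reading comes with each control period).
- ctrl.read_camera(name): name is "side" or "top"; returns the picture (420x560x3 uint8, red, green, blue); there is no depth.
- ctrl.calibration(name): a dict with "intrinsics" (3x3 intrinsics, pixels), "k1" (the pictures are not rectified: a ray, as slopes to the right and down, at radius r is drawn at 1 + k1 r^2 times it, then the intrinsics apply), "extrinsics" (4x4, takes a point from world to camera coordinates). Camera axes: x right, y up, looking along -z (the intrinsics and any distortion apply to the point x, -y, -z); pixel columns grow to the right and rows downward; lengths in m; the calibration is good to about 2 mm. A picture is of the moment at which its call begins. calibration takes no time and is no camera call.
- ctrl.sign_off(): hands the job in; it is judged then, once.
The state is a dict: "time": time; "qpos": joint angles; "dq": joint speeds; "joint_efforts": joint torques, N m; "eef_pos": TCP position; "tcp_rot": TCP orientation; "contact_force": force on the tool from outside, world axes, zero at the start; "wrist_torque": the same for the moment, N m; "opening": opening from 0.0 (shut) to 1.0 (fully open); "finger_force": force on a finger pad.
Only numpy, scipy, OpenCV 4.12 (cv2) and the standard library are available. Lean on these libraries where they do the work, as an engineer would, in place of code of your own. Each camera call takes 0.05 s, during which the arm holds its last target. There are 200 camera calls.

## Working session

There is one attempt and no reset: what is moved stays moved. The work goes in short steps, Python scripts to look and compute and a tool call to move; the robot and the scene stay as the last step left them, time stands still between calls to the robot, and variables do not carry over. Pictures are saved under pics/ and viewed, at most 14 in all, crops included, and the job is handed in when it is done.

Besides the shell and the picture viewer there is one more tool, called after "Call:" by a JSON object that holds its "method" and its "body", one argument or row to a line. send_rows: Moves the arm, as the interface text tells. Its arguments: {"type":"object","properties":{"steps":{"type":"array","items":{"type":"array","items":{"type":"number"}}},"squeeze":{"type":"number"}},"required":["steps"]}

```bash
mkdir -p pics; cat > h.py <<'E'
import numpy as np, cv2
from plant import ctrl
def snap(n,f,crop=None,s=1):
    im=ctrl.read_camera(n)[:,:,::-1].copy()
    cv2.imwrite('pics/%s_full.png'%f,im)
    c=im if crop is None else im[crop[1]:crop[3],crop[0]:crop[2]]
    cv2.imwrite('pics/%s.png'%f,cv2.resize(c,None,fx=s,fy=s,interpolation=cv2.INTER_CUBIC)); return im
def ray(n,u,v):
    c=ctrl.calibration(n);K=np.array(c['intrinsics']);E=np.array(c['extrinsics']);k=c['k1']
    d=np.linalg.inv(K)@[u,v,1];d=d[:2];x=d.copy()
    for _ in range(20): x=d/(1+k*(x@x))
    r=E[:3,:3].T@np.array([x[0],-x[1],-1]);o=-E[:3,:3].T@E[:3,3]
    return o,r
def atz(n,u,v,z):
    o,r=ray(n,u,v);return o+r*(z-o[2])/r[2]
def tri(a,b):
    (o1,r1),(o2,r2)=ray(*a),ray(*b)
    A=np.stack([r1,-r2],1);t=np.linalg.lstsq(A,o2-o1,rcond=None)[0]
    p,q=o1+r1*t[0],o2+r2*t[1];return (p+q)/2,np.linalg.norm(p-q)
def px(n,p):
    c=ctrl.calibration(n);K=np.array(c['intrinsics']);E=np.array(c['extrinsics']);k=c['k1']
    q=E[:3,:3]@np.array(p)+E[:3,3];x=np.array([q[0],-q[1]])/-q[2];x=x*(1+k*(x@x));return (K@[x[0],x[1],1])[:2]
def totool(d):
    from scipy.spatial.transform import Rotation as R
    return R.from_quat(ctrl.get_state()['tcp_rot']).inv().apply(d)
E
python3 - <<'E'
from h import *
for n in('top','side'):
    snap(n,n+'0'); c=ctrl.calibration(n);E=np.array(c['extrinsics']);print(n,-E[:3,:3].T@E[:3,3],E[:3,:3].round(2).tolist(),c['k1'],c['intrinsics'])
print(ctrl.get_state())
E
```

```text
top [ 0.40116249 -0.05260602  0.85214924] [[-0.03, -1.0, -0.02], [0.98, -0.03, 0.18], [-0.18, -0.02, 0.98]] -0.06394370813563166 [[405.89839286   0.         280.20665903]
 [  0.         405.89839286 206.24133569]
 [  0.           0.           1.        ]]
side [0.31776691 0.53270454 0.71469339] [[-0.93, -0.36, -0.02], [0.24, -0.66, 0.71], [-0.27, 0.66, 0.7]] -0.07205568538629711 [[407.85964755   0.         280.59392061]
 [  0.         407.85964755 210.27279852]
 [  0.           0.           1.        ]]
{'time': 0.1, 'qpos': array([ 9.73001010e-01,  2.87124234e-01,  1.57802859e+00,  1.09566478e-05,
        1.27857958e+00, -1.50016502e-01]), 'dq': array([ 0.00077066, -0.00111653, -0.00331259, -0.00049931, -0.00258846,
        0.00061105]), 'joint_efforts': array([ 1.87052450e-03, -4.07295871e+01, -2.93699205e+01, -9.01252747e-05,
        3.40412837e-03,  1.27745654e-06]), 'eef_pos': array([0.2919074 , 0.60798478, 0.23805511]), 'tcp_rot': array([ 2.22025043e-01,  9.75040377e-01, -9.94040998e-04, -3.95659047e-04]), 'contact_force': array([-0.33982217,  0.10499436,  0.39019049]), 'wrist_torque': array([-0.0058641 , -0.04683101,  0.03169915]), 'finger_force': 0.0, 'opening': 1.0012826723505823}
```

View pics/top0.png

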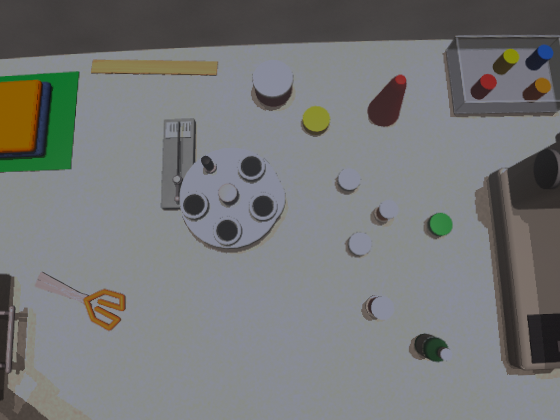

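View pics/side0.png

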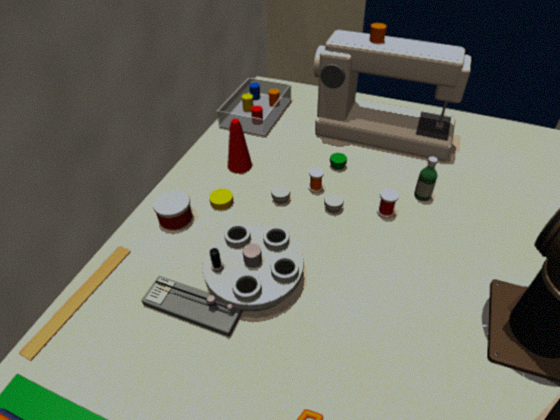

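Top view: wheel about (232,197), crank (208,163), gauge at left, needle about (180,150). Plug candidates: silver discs at (348,180) and (359,244). (387,211) and (380,308) look like spools with white caps. (440,225) is green, (316,120) is yellow and (272,80) is a big tin. I'll measure them and look at one enlarged crop.

```bash
python3 - <<'E'
from h import *
P={'hub':((228,190),(253,250)),'crank':((207,161),(214,252)),'p1':((348,179),(281,192)),'p2':((359,243),(334,202)),'sA':((387,209),(316,174)),'sB':((382,307),(388,195)),'gr':((440,224),(338,158))}
for k,(a,b) in P.items():
    p,e=tri(('top',*a),('side',*b));print(k,p.round(3),round(e,4))
p=atz('top',348,180,.03);print('diam px of 48mm', px('top',p+[0,.024,0])-px('top',p-[0,.024,0]))
a=cv2.imread('pics/side0_full.png')[130:250,190:410]
b=cv2.imread('pics/top0_full.png')[150:330,310:530]
f=lambda i:cv2.resize(i,None,fx=3,fy=3,interpolation=cv2.INTER_CUBIC)
cv2.imwrite('pics/c1.png',cv2.resize(np.vstack([a,b]),None,fx=2,fy=2,interpolation=cv2.INTER_CUBIC))
E
```

```text
hub [0.576 0.062 0.081] 0.0061
crank [0.637 0.103 0.093] 0.0027
p1 [ 0.608 -0.181  0.022] 0.0013
p2 [ 0.474 -0.197  0.017] 0.0017
sA [ 0.539 -0.253  0.045] 0.0003
sB [ 0.348 -0.228  0.053] 0.0025
gr [ 0.509 -0.366  0.023] 0.0014
diam px of 48mm [-23.03274659   0.65936534]
```

View pics/c1.png

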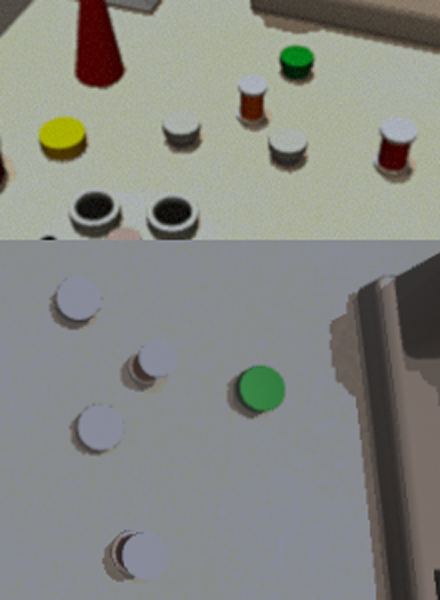

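Two real plugs: the silver discs at (348,179) and (359,243), both low and 48 mm wide. The white-capped ones are about 50 mm tall spools, and green is excluded. Next is the wheel and gauge from close by.

```bash
python3 - <<'E'
from h import *
from scipy.optimize import least_squares
a=cv2.imread('pics/top0_full.png')[100:260,150:300]; b=cv2.imread('pics/side0_full.png')[210:340,130:320]
f=lambda i:cv2.resize(i,(int(i.shape[1]*560/i.shape[0]*.0+i.shape[1]*2.6*1),int(i.shape[0]*2.6)),interpolation=cv2.INTER_CUBIC)
f=lambda i,s:cv2.resize(i,None,fx=s,fy=s,interpolation=cv2.INTER_CUBIC)
A=f(a,2.6);B=f(b,2.1);B=cv2.copyMakeBorder(B,0,A.shape[0]-B.shape[0],0,0,cv2.BORDER_CONSTANT)
cv2.imwrite('pics/c2.png',np.hstack([A,B]))
for n,c in (('top',[(251,167),(263,207),(228,231),(194,205)]),('side',[(276,237),(285,267),(246,287),(237,235)])):
    pts=np.array([atz(n,u,v,.07) for u,v in c])
    print(n,pts.round(3).tolist())
    r=least_squares(lambda x:np.hypot(pts[:,0]-x[0],pts[:,1]-x[1])-.072,[.576,.062]);print(r.x,r.fun)
E
```

```text
top [[0.628, 0.018, 0.07], [0.546, -0.004, 0.07], [0.5, 0.065, 0.07], [0.554, 0.132, 0.07]]
[0.57173773 0.06265064] [-5.24111428e-04  4.68031097e-05 -3.55968725e-04 -2.82325431e-04]
side [[0.546, 0.004, 0.07], [0.5, 0.072, 0.07], [0.553, 0.142, 0.07], [0.627, 0.028, 0.07]]
[0.57136566 0.07252598] [ 0.00075426 -0.00099167  0.00013688 -0.00089882]
```

View pics/c2.png

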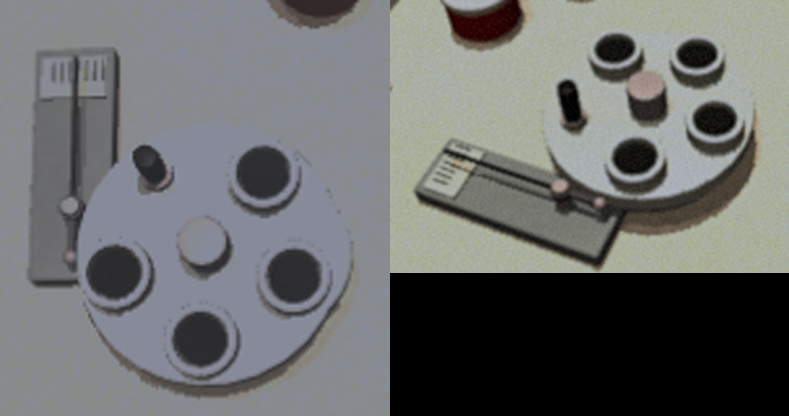

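```bash
python3 - <<'E'
from h import *
ct=atz('top',206.5,160,.104);cs=atz('side',214,251,.104);print(ct,cs)
s=ctrl.get_state()
print(totool(np.array([(ct[0]+cs[0])/2,(ct[1]+cs[1])/2,.17])-s['eef_pos']))
from scipy.spatial.transform import Rotation as R
print(R.from_quat(s['tcp_rot']).as_matrix().round(3))
# rim radius profile in top image
im=cv2.imread('pics/top0_full.png').astype(float).mean(2);im=cv2.GaussianBlur(im,(3,3),0.7)
c=np.array([.5715,.0627])
out=[]
for a in range(0,360,10):
    r=np.linspace(.085,.125,81)
    u=[px('top',[c[0]+q*np.cos(np.radians(a)),c[1]+q*np.sin(np.radians(a)),.05]) for q in r]
    g=np.array([im[int(round(y)),int(round(x))] if 0 else cv2.getRectSubPix(im.astype(np.float32),(1,1),(float(x),float(y)))[0,0] for x,y in u])
    d=np.abs(np.diff(g)); k=np.argmax(d*(r[1:]>.095)); out.append((a,round(r[k]*1000,1),round(d[k],1)))
print(out)
E
```

```text
[0.63470112 0.10101157 0.104     ] [0.63443357 0.10798993 0.104     ]
[-0.52689163 -0.30534045  0.06852685]
[[-0.901  0.433 -0.001]
 [ 0.433  0.901 -0.002]
 [ 0.    -0.002 -1.   ]]
[(0, np.float64(104.5), np.float32(0.4)), (10, np.float64(106.0), np.float32(0.4)), (20, np.float64(105.5), np.float32(0.5)), (30, np.float64(102.5), np.float32(9.1)), (40, np.float64(114.5), np.float32(5.6)), (50, np.float64(106.0), np.float32(3.0)), (60, np.float64(120.0), np.float32(3.7)), (70, np.float64(106.0), np.float32(8.5)), (80, np.float64(105.5), np.float32(10.1)), (90, np.float64(104.5), np.float32(5.0)), (100, np.float64(97.5), np.float32(9.0)), (110, np.float64(97.5), np.float32(2.6)), (120, np.float64(103.0), np.float32(4.6)), (130, np.float64(103.0), np.float32(5.0)), (140, np.float64(108.5), np.float32(5.5)), (150, np.float64(101.5), np.float32(7.3)), (160, np.float64(102.0), np.float32(7.0)), (170, np.float64(110.5), np.float32(6.4)), (180, np.float64(102.0), np.float32(8.1)), (190, np.float64(101.0), np.float32(8.9)), (200, np.float64(101.5), np.float32(7.8)), (210, np.float64(101.5), np.float32(8.9)), (220, np.float64(101.0), np.float32(8.3)), (230, np.float64(101.0), np.float32(8.0)), (240, np.float64(102.0), np.float32(7.8)), (250, np.float64(104.5), np.float32(5.9)), (260, np.float64(109.0), np.float32(3.3)), (270, np.float64(112.0), np.float32(1.9)), (280, np.float64(107.0), np.float32(0.5)), (290, np.float64(103.0), np.float32(0.5)), (300, np.float64(104.0), np.float32(0.5)), (310, np.float64(95.0), np.float32(3.7)), (320, np.float64(96.5), np.float32(7.8)), (330, np.float64(98.0), np.float32(9.3)), (340, np.float64(105.5), np.float32(0.4)), (350, np.float64(105.5), np.float32(0.6))]
```

Call:
{"method": "send_rows", "body": {
  "steps": [
    [-0.044, -0.025, 0, 0, 1],
    [-0.088, -0.05, 0, 0, 1],
    [-0.132, -0.076, 0, 0, 1],
    [-0.176, -0.102, 0.01, 0, 0.5],
    [-0.22, -0.128, 0.02, 0, 0.2],
    [-0.264, -0.153, 0.03, 0, 0.2],
    [-0.308, -0.179, 0.03, 0, 0.2],
    [-0.352, -0.204, 0.03, 0, 0.2],
    [-0.396, -0.229, 0.04, 0, 0.2],
    [-0.44, -0.254, 0.05, 0, 0.2],
    [-0.484, -0.28, 0.06, 0, 0.2],
    [-0.527, -0.305, 0.068, 0, 0.2]
  ]
}}

```text
time: 1.3
eef_pos: [0.6272, 0.1158, 0.1728]
tcp_rot: [0.222, 0.975, -0.0, -0.001]
contact_force: [-0.3, 0.6, 0.2]
opening: 0.602
finger_force: 0.0
```

Call:
{"method": "send_rows", "body": {
  "steps": [
    [0, 0, 0, 0, 0.2],
    [0, 0, 0, 0, 0.2]
  ]
}}

```text
time: 1.5
eef_pos: [0.6267, 0.1166, 0.1727]
tcp_rot: [0.223, 0.975, -0.0, -0.001]
contact_force: [0.2, 0.7, -0.4]
opening: 0.603
finger_force: 0.0
```

```bash
python3 - <<'E'
from h import *
a=snap('top','t1',(120,60,330,260),2)[40:280,120:330];b=snap('side','s1',(130,120,340,320),2)[120:340,120:340]
cv2.imwrite('pics/c3.png',np.hstack([cv2.resize(a,(400,457)),cv2.resize(b,(400,400)),][:1]+[cv2.copyMakeBorder(cv2.resize(b,(400,400)),0,57,0,0,cv2.BORDER_CONSTANT)]))
s=ctrl.get_state();print(s['eef_pos'],s['time'],s['opening'],px('top',s['eef_pos']+[0,0,-.008]),px('side',s['eef_pos']+[0,0,-.008]))
E
```

```text
[0.62621922 0.11849575 0.17358963] 1.6 0.5993883217767867 [189.77265283 154.77240839] [210.74596775 234.67541379]
```

View pics/c3.png

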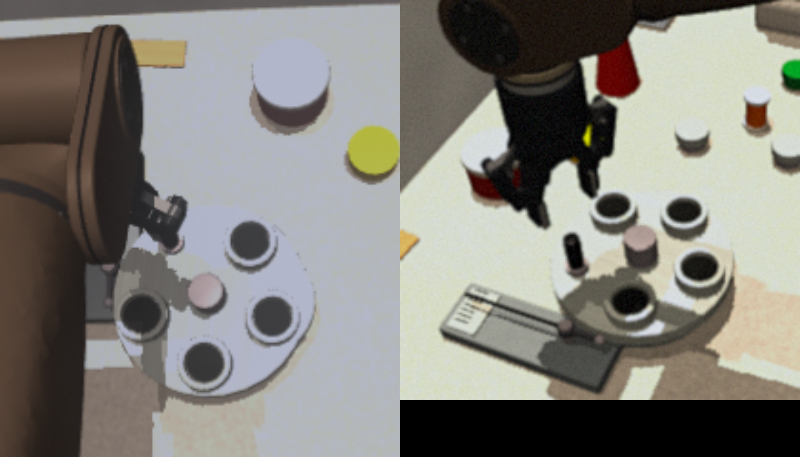

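```bash
python3 - <<'E'
from h import *
s=ctrl.get_state();e=s['eef_pos'];y=np.array([.433,.901,0])
print(e,s['qpos'])
for z in (-.008,.02,.05):
  for d in (-.025,-.04): print(z,d,px('top',e-y*0+y*d+[0,0,z]),px('side',e+y*d+[0,0,z]))
for n,p in (('top',(206.5,160)),('side',(214,251))): print(n,atz(n,*p,.104))
im=cv2.imread('pics/t1_full.png')[110:200,170:260];im2=cv2.imread('pics/s1_full.png')[180:280,170:270]
cv2.imwrite('pics/c4.png',np.hstack([cv2.resize(im,(400,400)),cv2.resize(im2,(400,400))]))
E
```

```text
[0.62621922 0.11849575 0.17358963] [ 2.78840611e-02  2.63879968e-01  1.72851835e+00  4.10500278e-04
  1.15004876e+00 -1.09603299e+00]
-0.008 -0.025 [202.24077543 160.18830738] [221.65052854 227.69461748]
-0.008 -0.04 [209.77907135 163.46366897] [228.04007155 223.6056052 ]
0.02 -0.025 [198.78183425 155.3829372 ] [219.77183498 217.0858701 ]
0.02 -0.04 [206.60720858 158.77374796] [226.3497257  212.98700774]
0.05 -0.025 [194.76200631 149.79614142] [217.6517799  205.07144251]
0.05 -0.04 [202.91964799 153.31933736] [224.44321995 200.96884612]
top [0.63470112 0.10101157 0.104     ]
side [0.63443357 0.10798993 0.104     ]
```

View pics/c4.png

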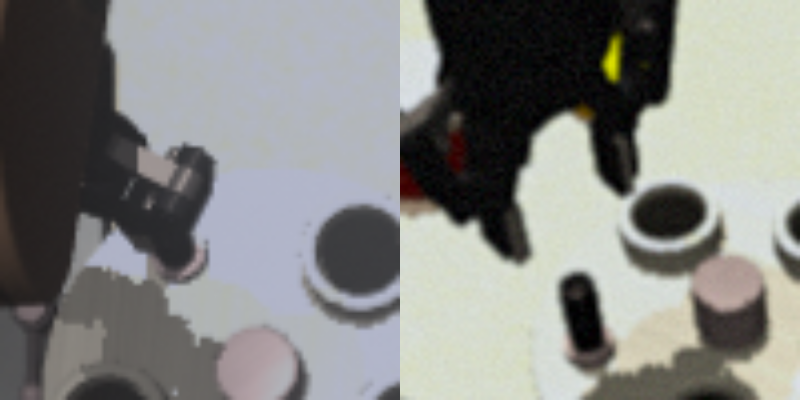

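The fingertips agree with the calibration in both views within about 2 px, so I'll take the crank at (0.6345, 0.1045), halfway between the two views.

Call:
{"method": "send_rows", "body": {
  "steps": [
    [-0.0135, -0.009, 0, 0, 0.2],
    [-0.0135, -0.009, 0, 0, 0.2],
    [-0.0135, -0.009, 0.02, 0, 0.2],
    [-0.0135, -0.009, 0.035, 0, 0.2],
    [-0.0135, -0.009, 0.05, 0, 0.2],
    [-0.0135, -0.009, 0.05, 0, 0.2]
  ]
}}

```text
time: 2.2
eef_pos: [0.6329, 0.1039, 0.1203]
tcp_rot: [0.222, 0.975, -0.001, -0.003]
contact_force: [-0.3, 0.3, -0.6]
opening: 0.601
finger_force: 0.0
```

```bash
python3 - <<'E'
from h import *
a=snap('top','t2')[110:210,160:260];b=snap('side','s2')[180:280,170:270]
cv2.imwrite('pics/c5.png',np.hstack([cv2.resize(a,(400,400)),cv2.resize(b,(400,400))]))
print(ctrl.get_state()['eef_pos'])
E
```

```text
[0.63480821 0.10386082 0.12319923]
```

View pics/c5.png

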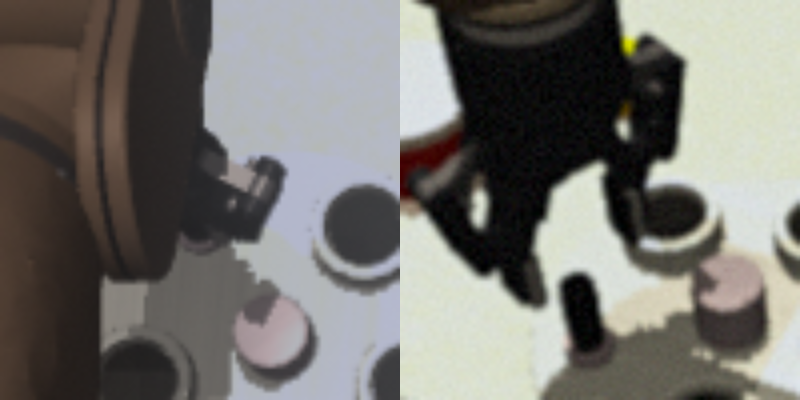

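Call:
{"method": "send_rows", "body": {
  "steps": [
    [-0.003, 0.002, 0.005, 0, 0.2],
    [-0.003, 0.002, 0.015, 0, 0.2],
    [-0.003, 0.002, 0.025, 0, 0.2],
    [-0.003, 0.002, 0.035, 0, 0.2],
    [-0.003, 0.002, 0.045, 0, 0.2],
    [-0.003, 0.002, 0.045, 0, 0.0],
    [-0.003, 0.002, 0.045, 0, -0.2],
    [-0.003, 0.002, 0.045, 0, -0.4],
    [-0.003, 0.002, 0.045, 0, -0.5],
    [-0.003, 0.002, 0.045, 0, -0.6],
    [-0.003, 0.002, 0.045, 0, -0.7],
    [-0.003, 0.002, 0.045, 0, -0.8]
  ],
  "squeeze": 30
}}

```text
time: 3.5
eef_pos: [0.6391, 0.104, 0.0797]
tcp_rot: [0.222, 0.975, -0.0, 0.0]
contact_force: [-1.1, -1.3, 3.8]
opening: 0.211
finger_force: 29.7
```

Call:
{"method": "send_rows", "body": {
  "steps": [
    [0, 0, 0, 0, -1],
    [0, 0, 0, 0, -1],
    [0, 0, 0, 0, -1]
  ]
}}

```text
time: 3.8
eef_pos: [0.6391, 0.104, 0.0797]
tcp_rot: [0.222, 0.975, -0.0, 0.0]
contact_force: [-1.2, -2.0, 5.4]
opening: 0.217
finger_force: 29.9
```

```bash
python3 - <<'E'
from h import *
s=ctrl.get_state();print({k:s[k] for k in('time','eef_pos','contact_force','opening','finger_force','wrist_torque')})
E
```

```text
{'time': 3.8, 'eef_pos': array([0.63912036, 0.1039608 , 0.07967657]), 'contact_force': array([-1.22682518, -2.04546228,  5.43750709]), 'opening': 0.2172154279610657, 'finger_force': 29.900809165555984, 'wrist_torque': array([-0.29752222,  0.34810106,  0.0046599 ])}
```

```bash
cat >> h.py <<'E'
def arc(th0,dth,n,R=.074):
    from scipy.spatial.transform import Rotation
    M=Rotation.from_quat(ctrl.get_state()['tcp_rot']).inv()
    o=[]
    for i in range(1,n+1):
        t=np.radians(th0+dth*i);a=np.radians(th0)
        d=M.apply([R*(np.cos(t)-np.cos(a)),R*(np.sin(t)-np.sin(a)),0]);o.append([round(float(d[0]),4),round(float(d[1]),4),0,0,-1])
    print(o)
E
python3 -c "
from h import *
arc(29.5,-3,12)"
```

```text
[[-0.0031, -0.0023, 0, 0, -1], [-0.0061, -0.0048, 0, 0, -1], [-0.009, -0.0074, 0, 0, -1], [-0.0117, -0.0101, 0, 0, -1], [-0.0143, -0.013, 0, 0, -1], [-0.0167, -0.016, 0, 0, -1], [-0.019, -0.0192, 0, 0, -1], [-0.021, -0.0224, 0, 0, -1], [-0.023, -0.0258, 0, 0, -1], [-0.0247, -0.0293, 0, 0, -1], [-0.0263, -0.0328, 0, 0, -1], [-0.0276, -0.0365, 0, 0, -1]]
```

Call:
{"method": "send_rows", "body": {
  "steps": [
    [-0.003, -0.0025, 0, 0, -1],
    [-0.006, -0.005, 0, 0, -1],
    [-0.009, -0.0075, 0, 0, -1],
    [-0.0115, -0.01, 0, 0, -1],
    [-0.014, -0.013, 0, 0, -1],
    [-0.0165, -0.016, 0, 0, -1],
    [-0.019, -0.019, 0, 0, -1],
    [-0.021, -0.0225, 0, 0, -1],
    [-0.023, -0.026, 0, 0, -1],
    [-0.0245, -0.0295, 0, 0, -1],
    [-0.0265, -0.033, 0, 0, -1],
    [-0.0275, -0.0365, 0, 0, -1]
  ]
}}

```text
time: 5.0
eef_pos: [0.6509, 0.0616, 0.0798]
tcp_rot: [0.223, 0.975, 0.003, 0.004]
contact_force: [8.1, 5.5, -2.6]
opening: 0.214
finger_force: 29.5
```

```bash
python3 -c "
from h import *
a=snap('top','t3');b=snap('side','s3')
s=ctrl.get_state();print(s['eef_pos'],s['contact_force'],s['opening'])
cv2.imwrite('pics/c6.png',np.hstack([cv2.resize(a[110:260,140:300],(426,400)),cv2.resize(b[200:350,130:280],(373,400))]))
arc(-6.5,-3,12)"
```

```text
[0.650888   0.06073214 0.07976899] [ 7.11532598  3.28343153 -0.1389945 ] 0.21541067590033836
[[-0.0012, -0.0037, 0, 0, -1], [-0.0022, -0.0074, 0, 0, -1], [-0.003, -0.0112, 0, 0, -1], [-0.0035, -0.0151, 0, 0, -1], [-0.0039, -0.0189, 0, 0, -1], [-0.0041, -0.0228, 0, 0, -1], [-0.0041, -0.0267, 0, 0, -1], [-0.0039, -0.0305, 0, 0, -1], [-0.0034, -0.0344, 0, 0, -1], [-0.0028, -0.0382, 0, 0, -1], [-0.002, -0.042, 0, 0, -1], [-0.001, -0.0457, 0, 0, -1]]
```

View pics/c6.png

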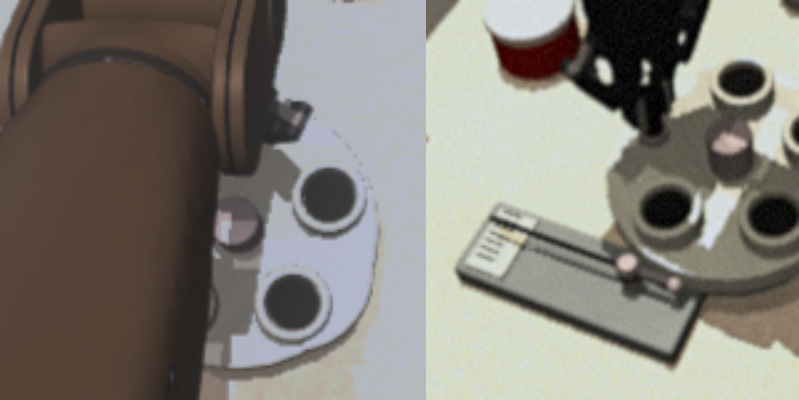

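```bash
python3 -c "
from h import *
arc(-5,-4,12);arc(-53,-4,12)"
```

```text
[[-0.0017, -0.0049, 0, 0, -1], [-0.003, -0.0099, 0, 0, -1], [-0.0039, -0.015, 0, 0, -1], [-0.0045, -0.0201, 0, 0, -1], [-0.0048, -0.0253, 0, 0, -1], [-0.0047, -0.0304, 0, 0, -1], [-0.0042, -0.0356, 0, 0, -1], [-0.0034, -0.0407, 0, 0, -1], [-0.0022, -0.0457, 0, 0, -1], [-0.0006, -0.0506, 0, 0, -1], [0.0012, -0.0554, 0, 0, -1], [0.0034, -0.0601, 0, 0, -1]]
[[0.0025, -0.0045, 0, 0, -1], [0.0054, -0.0088, 0, 0, -1], [0.0085, -0.0129, 0, 0, -1], [0.0119, -0.0168, 0, 0, -1], [0.0156, -0.0204, 0, 0, -1], [0.0195, -0.0238, 0, 0, -1], [0.0236, -0.0269, 0, 0, -1], [0.028, -0.0297, 0, 0, -1], [0.0325, -0.0322, 0, 0, -1], [0.0372, -0.0343, 0, 0, -1], [0.042, -0.0362, 0, 0, -1], [0.047, -0.0377, 0, 0, -1]]
```

Call:
{"method": "send_rows", "body": {
  "steps": [
    [-0.0015, -0.005, 0, 0, -1],
    [-0.003, -0.01, 0, 0, -1],
    [-0.004, -0.015, 0, 0, -1],
    [-0.0045, -0.02, 0, 0, -1],
    [-0.005, -0.0255, 0, 0, -1],
    [-0.0045, -0.0305, 0, 0, -1],
    [-0.004, -0.0355, 0, 0, -1],
    [-0.0035, -0.0405, 0, 0, -1],
    [-0.002, -0.0455, 0, 0, -1],
    [-0.0005, -0.0505, 0, 0, -1],
    [0.001, -0.0555, 0, 0, -1],
    [0.0035, -0.06, 0, 0, -1]
  ]
}}

```text
time: 6.3
eef_pos: [0.623, 0.0057, 0.0798]
tcp_rot: [0.222, 0.975, 0.001, 0.007]
contact_force: [10.3, -2.9, -4.3]
opening: 0.218
finger_force: 29.4
```

Call:
{"method": "send_rows", "body": {
  "steps": [
    [0.0025, -0.0045, 0, 0, -1],
    [0.0055, -0.009, 0, 0, -1],
    [0.0085, -0.013, 0, 0, -1],
    [0.012, -0.017, 0, 0, -1],
    [0.0155, -0.0205, 0, 0, -1],
    [0.0195, -0.024, 0, 0, -1],
    [0.0235, -0.027, 0, 0, -1],
    [0.028, -0.0295, 0, 0, -1],
    [0.0325, -0.032, 0, 0, -1],
    [0.037, -0.0345, 0, 0, -1],
    [0.042, -0.036, 0, 0, -1],
    [0.047, -0.0375, 0, 0, -1]
  ]
}}

```text
time: 7.5
eef_pos: [0.5628, -0.009, 0.0797]
tcp_rot: [0.222, 0.975, -0.001, 0.005]
contact_force: [5.0, -7.3, -1.1]
opening: 0.213
finger_force: 29.8
```

```bash
python3 -c "
from h import *
a=snap('top','t4');b=snap('side','s4')
s=ctrl.get_state();print(s['eef_pos'],s['contact_force'],s['opening'])
cv2.imwrite('pics/c7.png',np.hstack([cv2.resize(a[110:260,140:300],(426,400)),cv2.resize(b[200:350,130:280],(373,400))]))
"
```

```text
[ 0.56155302 -0.00871632  0.07971607] [ 1.45798646 -6.71095558  2.72417318] 0.21600511088827656
```

View pics/c7.png

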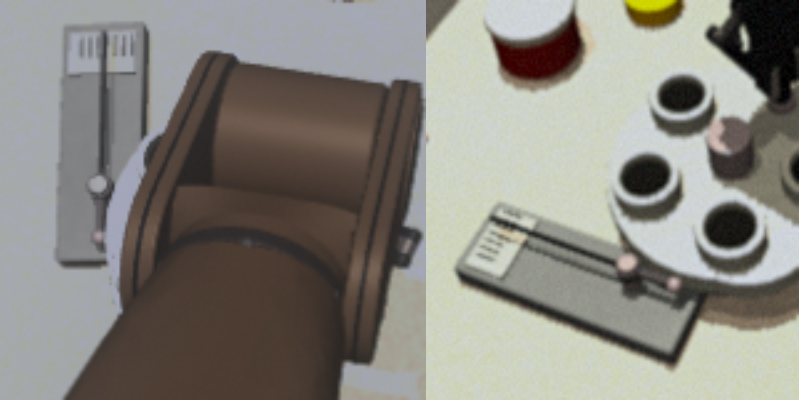

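```bash
cat >> h.py <<'E'
def needle(im):
    # top image: dark line col per row between scale and pivot
    g=cv2.cvtColor(im,cv2.COLOR_BGR2GRAY).astype(float)
    pts=[]
    for r in range(138,166):
        w=g[r,168:193];b=np.median(w);d=np.clip(b-15-w,0,None)
        # suppress outside: choose strongest dark blob
        k=np.argmin(w);lo,hi=max(0,k-2),k+3
        if d[k]>8: pts.append((r,168+(np.arange(lo,hi)[:len(d[lo:hi])]*d[lo:hi]).sum()/d[lo:hi].sum()))
    p=np.array(pts);k=np.polyfit(p[:,0],p[:,1],1);res=p[:,1]-np.polyval(k,p[:,0]);m=abs(res)<1.5
    k=np.polyfit(p[m,0],p[m,1],1);return len(p),m.sum(),round(float(np.degrees(np.arctan(k[0])))*np.pi/180,4),round(float(np.polyval(k,128)),2)
E
python3 -c "
from h import *
for f in ('top0','t1','t4'): print(needle(cv2.imread('pics/%s_full.png'%f)))
arc(-101,-3,12)"
```

```text
(28, np.int64(28), -0.0113, 178.82)Traceback (most recent call last):
  File "<string>", line 3, in <module>
    for f in ('top0','t1','t4'): print(needle(cv2.imread('pics/%s_full.png'%f)))
                                       ~~~~~~^^^^^^^^^^^^^^^^^^^^^^^^^^^^^^^^^^
  File "h.py", line 43, in needle
    p=np.array(pts);k=np.polyfit(p[:,0],p[:,1],1);res=p[:,1]-np.polyval(k,p[:,0]);m=abs(res)<1.5
                                 ~^^^^^
IndexError: too many indices for array: array is 1-dimensional, but 2 were indexed
```

```bash
python3 -c "
from h import *
print(needle(cv2.imread('pics/t4_full.png')))
arc(-101,-3,12)"
```

```text
(28, np.int64(28), -0.0047, 178.62)
[[0.0038, -0.0009, 0, 0, -1], [0.0076, -0.0016, 0, 0, -1], [0.0114, -0.002, 0, 0, -1], [0.0153, -0.0023, 0, 0, -1], [0.0192, -0.0024, 0, 0, -1], [0.023, -0.0023, 0, 0, -1], [0.0269, -0.0019, 0, 0, -1], [0.0307, -0.0014, 0, 0, -1], [0.0345, -0.0007, 0, 0, -1], [0.0383, 0.0003, 0, 0, -1], [0.042, 0.0014, 0, 0, -1], [0.0457, 0.0027, 0, 0, -1]]
```

Zero gauge reads about -0.008 rad in the image (needle column about 178.7). I'll turn on slowly.

Call:
{"method": "send_rows", "body": {
  "steps": [
    [0.004, -0.001, 0, 0, -1],
    [0.0075, -0.0015, 0, 0, -1],
    [0.0115, -0.002, 0, 0, -1],
    [0.0155, -0.0025, 0, 0, -1],
    [0.019, -0.0025, 0, 0, -1],
    [0.023, -0.0025, 0, 0, -1],
    [0.027, -0.002, 0, 0, -1],
    [0.0305, -0.0015, 0, 0, -1],
    [0.0345, -0.0005, 0, 0, -1],
    [0.0385, 0.0005, 0, 0, -1],
    [0.042, 0.0015, 0, 0, -1],
    [0.0455, 0.0025, 0, 0, -1]
  ]
}}

```text
time: 8.8
eef_pos: [0.5224, 0.0137, 0.0797]
tcp_rot: [0.222, 0.975, -0.001, 0.004]
contact_force: [3.3, -5.6, -0.1]
opening: 0.218
finger_force: 29.9
```

```bash
python3 -c "
from h import *
a=snap('top','t5')
s=ctrl.get_state();print(s['eef_pos'],s['contact_force'],s['opening'])
print(needle(a))
arc(-138,-2,12)"
```

```text
[0.52175257 0.01436414 0.07969351] [ 1.55836346 -2.72865374  2.95820417] 0.2130393071924588
(28, np.int64(28), -0.1922, 187.74)
[[0.0024, 0.001, 0, 0, -1], [0.0047, 0.0021, 0, 0, -1], [0.007, 0.0033, 0, 0, -1], [0.0093, 0.0046, 0, 0, -1], [0.0115, 0.0059, 0, 0, -1], [0.0136, 0.0073, 0, 0, -1], [0.0157, 0.0088, 0, 0, -1], [0.0178, 0.0104, 0, 0, -1], [0.0198, 0.012, 0, 0, -1], [0.0217, 0.0138, 0, 0, -1], [0.0236, 0.0155, 0, 0, -1], [0.0254, 0.0174, 0, 0, -1]]
```

Call:
{"method": "send_rows", "body": {
  "steps": [
    [0.0025, 0.001, 0, 0, -1],
    [0.0045, 0.002, 0, 0, -1],
    [0.007, 0.0035, 0, 0, -1],
    [0.007, 0.0035, 0, 0, -1]
  ]
}}

```text
time: 9.25
eef_pos: [0.5167, 0.0208, 0.0796]
tcp_rot: [0.222, 0.975, -0.0, 0.002]
contact_force: [2.2, -3.5, 2.8]
opening: 0.218
finger_force: 30.2
```

```bash
python3 -c "
from h import *
from scipy.optimize import least_squares
a=snap('top','t6')
s=ctrl.get_state();print(s['eef_pos'],s['contact_force'],s['opening'])
print(needle(a))
pts=np.array([(.639,.104),(.651,.061),(.623,.0057),(.562,-.0087),(.522,.0144),s['eef_pos'][:2]])
r=least_squares(lambda x:np.hypot(pts[:,0]-x[0],pts[:,1]-x[1])-.074,[.576,.062]);print(r.x,r.fun)
c=r.x;print(np.degrees(np.arctan2(pts[:,1]-c[1],pts[:,0]-c[0])))"
```

```text
[0.51665575 0.02077783 0.07965313] [ 1.594041   -4.97294054  3.24830344] 0.21660522453933276
(28, np.int64(28), -0.1971, 188.03)
[0.57702246 0.06371755] [-8.18659592e-05  2.74351187e-05  2.68236024e-05 -4.07096955e-05
 -1.10267318e-04  8.07670382e-05]
[  33.02194768   -2.10380669  -51.60400932 -101.71935024 -138.12959503
 -144.57520645]
```

The circle fit gives a centre of (0.5770, 0.0637) with 0.1 mm residual, and the high spot sits within about 3° of the nose. I'll hold for one second, release and rise.

Call:
{"method": "send_rows", "body": {
  "steps": [
    [0, 0, 0, 0, -1],
    [0, 0, 0, 0, -1],
    [0, 0, 0, 0, -1],
    [0, 0, 0, 0, -1],
    [0, 0, 0, 0, -1],
    [0, 0, 0, 0, -1],
    [0, 0, 0, 0, -1],
    [0, 0, 0, 0, -1],
    [0, 0, 0, 0, -0.4],
    [0, 0, 0, 0, 0],
    [0, 0, 0, 0, 0.2],
    [0, 0, 0, 0, 0.2]
  ]
}}

```text
time: 10.5
eef_pos: [0.5145, 0.022, 0.0781]
tcp_rot: [0.222, 0.975, 0.0, -0.001]
contact_force: [-0.3, -0.3, -0.5]
opening: 0.603
finger_force: 0.0
```

Call:
{"method": "send_rows", "body": {
  "steps": [
    [0, 0, 0, 0, 0.2],
    [0, 0, -0.02, 0, 0.2],
    [0, 0, -0.04, 0, 0.2],
    [0, 0, -0.06, 0, 0.2],
    [0, 0, -0.06, 0, 0.2],
    [0, 0, -0.06, 8, 0.2],
    [0, 0, -0.06, 16, 0.2],
    [0, 0, -0.06, 16, 0.2]
  ]
}}

```text
time: 11.3
eef_pos: [0.5145, 0.0216, 0.1376]
tcp_rot: [0.356, 0.935, -0.0, -0.001]
contact_force: [-0.5, -0.2, 0.6]
opening: 0.596
finger_force: 0.0
```

```bash
python3 -c "
from h import *
a=snap('top','t7')
s=ctrl.get_state();print(s['time'],s['eef_pos'],s['contact_force'],s['opening'],s['qpos'],s['tcp_rot'])
print(needle(a))
print(totool(np.array([.5745,.0648,.14])-s['eef_pos']))"
```

```text
11.35 [0.51459109 0.02161918 0.13766133] [-0.20262336 -1.12485095 -0.04767439] 0.602970662722958 [-1.55237440e-01  4.48603906e-02  2.04912950e+00  1.07764253e-04
  1.04937983e+00 -1.00174353e+00] [ 3.54306025e-01  9.35129108e-01 -1.36832789e-04 -8.79172452e-04]
(27, np.int64(14), 0.1864, 182.68)
[-0.01625063  0.0720358  -0.00242713]
```

Call:
{"method": "send_rows", "body": {
  "steps": [
    [-0.002, 0.009, 0, 8, 0.4],
    [-0.004, 0.018, 0, 16, 0.4],
    [-0.006, 0.027, 0, 24, 0.4],
    [-0.008, 0.036, 0, 32, 0.4],
    [-0.01, 0.045, 0, 40, 0.4],
    [-0.012, 0.054, 0, 48, 0.4],
    [-0.014, 0.063, 0, 56, 0.4],
    [-0.016, 0.072, 0, 64, 0.4],
    [-0.016, 0.072, 0, 72, 0.4],
    [-0.016, 0.072, 0, 74, 0.4],
    [-0.016, 0.072, 0.03, 74, 0.4],
    [-0.016, 0.072, 0.056, 74, 0.4]
  ]
}}

```text
time: 12.55
eef_pos: [0.5754, 0.0647, 0.0821]
tcp_rot: [0.846, 0.534, 0.001, 0.0]
contact_force: [-0.2, 0.1, -0.5]
opening: 0.702
finger_force: 0.0
```

Call:
{"method": "send_rows", "body": {
  "steps": [
    [0, 0, 0, 0, 0.4],
    [0, 0, 0, 0, 0.1],
    [0, 0, 0, 0, -0.1],
    [0, 0, 0, 0, -0.2],
    [0, 0, 0, 0, -0.3],
    [0, 0, 0, 0, -0.4],
    [0, 0, 0, 0, -0.5],
    [0, 0, 0, 0, -0.5]
  ],
  "squeeze": 20
}}

```text
time: 13.35
eef_pos: [0.5766, 0.0643, 0.0845]
tcp_rot: [0.846, 0.533, 0.001, 0.001]
contact_force: [3.2, -1.6, 4.8]
opening: 0.434
finger_force: 21.0
```

```bash
python3 -c "
from h import *
from scipy.spatial.transform import Rotation as R
s=ctrl.get_state();print(s['time'],s['eef_pos'],s['contact_force'],s['opening'],s['wrist_torque'])
M=R.from_quat(s['tcp_rot']).as_matrix();print(M.round(3));f=np.array([.577,.0637,0]);print('hub minus tcp in tool, using fit', M.T@(f-s['eef_pos']), 'tool force',M.T@s['contact_force'])"
```

```text
13.35 [0.57659389 0.06433702 0.08447064] [ 3.24780343 -1.55885891  4.76310239] 0.43362243241207943 [-0.272111   -0.47466156 -0.05650867]
[[ 0.433  0.901  0.004]
 [ 0.901 -0.433 -0.001]
 [ 0.001  0.004 -1.   ]]
hub minus tcp in tool, using fit [-0.00049247  0.00032148  0.08447197] tool force [ 0.00596428  3.6205742  -4.74940201]
```

The hub grip confirms the centre at (0.577, 0.064). Now plug 1: the cameras' offset measured at the hub is applied, and I'll grip twice at 90° so the plug is centred.

```bash
python3 -c "
from h import *
s=ctrl.get_state()
for nm,t,sd in (('p1',(348,179),(281,192)),('p2',(359,243),(334,202))):
    a=atz('top',*t,.03)+[.005,.001,0];b=atz('side',*sd,.03)+[.0055,-.0088,0];print(nm,a,b)
    print(totool((a+b)/2+[0,0,.07]-s['eef_pos']))"
```

```text
p1 [ 0.61207438 -0.17913923  0.03      ] [ 0.60993755 -0.18212422  0.03      ]
[-0.20591415  0.13712106 -0.01523865]
p2 [ 0.47826204 -0.19404237  0.03      ] [ 0.47522698 -0.19229663  0.03      ]
[-0.27533506  0.02151913 -0.01575434]
```

Call:
{"method": "send_rows", "body": {
  "steps": [
    [0, 0, 0, 0, 0],
    [0, 0, 0, 0, 0.4],
    [0, 0, 0, 0, 0.4],
    [0, 0, -0.03, 0, 0.4],
    [0, 0, -0.06, 0, 0.8],
    [0, 0, -0.06, 0, 1]
  ]
}}

```text
time: 13.95
eef_pos: [0.5775, 0.0648, 0.1472]
tcp_rot: [0.846, 0.533, 0.003, 0.002]
contact_force: [0.5, -0.4, 1.1]
opening: 0.996
finger_force: 0.0
```

Call:
{"method": "send_rows", "body": {
  "steps": [
    [-0.025, 0.017, 0, 0, 1],
    [-0.05, 0.033, 0, 0, 1],
    [-0.075, 0.05, 0, 0, 1],
    [-0.1, 0.066, 0, 0, 1],
    [-0.125, 0.083, 0, 0, 1],
    [-0.15, 0.1, 0, 0, 1],
    [-0.175, 0.116, 0, 0, 1],
    [-0.2, 0.132, 0, 0, 1],
    [-0.2065, 0.1365, 0.02, 0, 1],
    [-0.2065, 0.1365, 0.04, 0, 1],
    [-0.2065, 0.1365, 0.057, 0, 1],
    [-0.2065, 0.1365, 0.057, 0, 1]
  ]
}}

```text
time: 15.15
eef_pos: [0.6058, -0.1791, 0.0813]
tcp_rot: [0.846, 0.532, -0.002, -0.004]
contact_force: [0.6, -0.7, -0.2]
opening: 0.999
finger_force: 0.0
```

```bash
python3 -c "
from h import *
a=snap('top','t8');b=snap('side','s8')
s=ctrl.get_state();print(s['time'],s['eef_pos'],s['tcp_rot'],s['qpos'][5]);print(px('top',[.611,-.1805,.03]),px('side',[.611,-.1805,.03]))
cv2.imwrite('pics/c8.png',np.hstack([cv2.resize(a[110:290,140:400],(433,300)),cv2.resize(b[140:280,230:400],(364,300))]))
print(needle(a))"
```

```text
15.25 [ 0.60820794 -0.17993218  0.08497413] [ 8.46314493e-01  5.32682679e-01 -4.84341131e-04 -8.41849232e-04] -0.00021410674421387516
[348.06586777 177.1677132 ] [279.60109563 189.62010165]
(28, np.int64(28), -0.1972, 188.03)
```

View pics/c8.png

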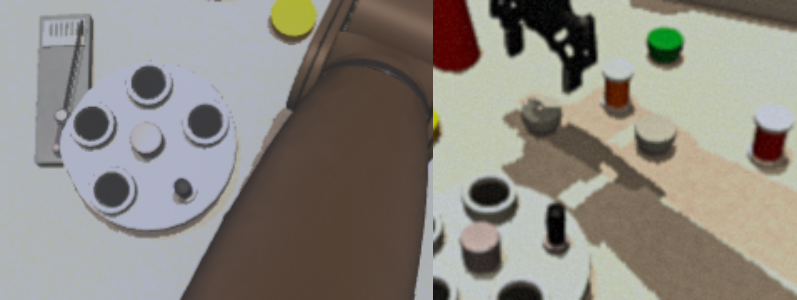

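The needle still reads the crest and plug 1 is in place under the gripper. Going down.

Call:
{"method": "send_rows", "body": {
  "steps": [
    [0, 0, 0.02, 0, 1],
    [0, 0, 0.04, 0, 1],
    [0, 0, 0.055, 0, 1],
    [0, 0, 0.067, 0, 1],
    [0, 0, 0.067, 0, 0.7],
    [0, 0, 0.067, 0, 0.5],
    [0, 0, 0.067, 0, 0.3],
    [0, 0, 0.067, 0, 0.1],
    [0, 0, 0.067, 0, 0],
    [0, 0, 0.067, 0, -0.2]
  ],
  "squeeze": 20
}}

```text
time: 16.25
eef_pos: [0.6097, -0.1811, 0.0203]
tcp_rot: [0.846, 0.532, 0.001, 0.001]
contact_force: [-0.2, -0.9, 5.2]
opening: 0.547
finger_force: 20.8
```

Call:
{"method": "send_rows", "body": {
  "steps": [
    [0, 0, 0, 0, -0.2],
    [0, 0, 0, 0, 0.4],
    [0, 0, 0, 0, 0.7],
    [0, 0, 0, 0, 0.9],
    [0, 0, -0.03, 0, 1],
    [0, 0, -0.03, -8, 1],
    [0, 0, -0.03, -16, 1],
    [0, 0, -0.03, -24, 1],
    [0, 0, -0.03, -32, 1],
    [0, 0, -0.03, -40, 1],
    [0, 0, -0.03, -48, 1],
    [0, 0, -0.03, -56, 1]
  ]
}}

```text
time: 17.45
eef_pos: [0.6082, -0.1804, 0.0482]
tcp_rot: [0.495, 0.869, -0.0, -0.001]
contact_force: [0.5, 0.6, -0.1]
opening: 1.002
finger_force: 0.0
```

Call:
{"method": "send_rows", "body": {
  "steps": [
    [0, 0, 0, -8, 1],
    [0, 0, 0, -16, 1],
    [0, 0, 0, -24, 1],
    [0, 0, 0, -32, 1],
    [0, 0, 0, -34, 1],
    [0, 0, 0.015, -34, 1],
    [0, 0, 0.03, -34, 1],
    [0, 0, 0.03, -34, 0.6],
    [0, 0, 0.03, -34, 0.3],
    [0, 0, 0.03, -34, 0.1],
    [0, 0, 0.03, -34, 0],
    [0, 0, 0.03, -34, -0.2]
  ]
}}

```text
time: 18.65
eef_pos: [0.6088, -0.1806, 0.019]
tcp_rot: [0.222, 0.975, -0.0, 0.0]
contact_force: [-0.7, 0.2, -1.2]
opening: 0.549
finger_force: 22.4
```

Call:
{"method": "send_rows", "body": {
  "steps": [
    [0, 0, 0, 0, -0.2],
    [0, 0, 0, 0, -0.2]
  ],
  "squeeze": 40
}}

```text
time: 18.85
eef_pos: [0.6087, -0.1806, 0.0189]
tcp_rot: [0.222, 0.975, -0.0, 0.0]
contact_force: [-0.3, -0.5, -1.8]
opening: 0.546
finger_force: 43.3
```

```bash
python3 -c "
from h import *
s=ctrl.get_state();print(s['time'],s['eef_pos'],s['tcp_rot'],s['qpos'][5],s['opening'],s['finger_force'],s['contact_force'])
print(totool(np.array([.5985,-.0048,.16])-s['eef_pos']))"
```

```text
18.85 [ 0.6086814  -0.18057369  0.01892916] [ 2.22046999e-01  9.75035962e-01 -2.56991118e-06  5.72388744e-05] -1.5709862325381465 0.5455060539414142 43.28858256340027 [-0.2579153  -0.5283369  -1.80406494]
[ 0.08527285  0.15403495 -0.14107731]
```

Call:
{"method": "send_rows", "body": {
  "steps": [
    [0, 0, -0.03, 0, -0.2],
    [0, 0, -0.06, 0, -0.2],
    [0, 0, -0.09, 0, -0.2],
    [0, 0, -0.11, 0, -0.2],
    [0.012, 0.022, -0.11, 0, -0.2],
    [0.024, 0.044, -0.11, 0, -0.2],
    [0.036, 0.066, -0.11, 0, -0.2],
    [0.049, 0.088, -0.11, 0, -0.2],
    [0.061, 0.11, -0.11, 0, -0.2],
    [0.073, 0.132, -0.11, 0, -0.2],
    [0.085, 0.154, -0.11, 0, -0.2],
    [0.0853, 0.154, -0.11, 0, -0.2]
  ]
}}

```text
time: 20.05
eef_pos: [0.5979, -0.0021, 0.1287]
tcp_rot: [0.22, 0.975, 0.0, -0.0]
contact_force: [0.1, -0.3, -1.2]
opening: 0.542
finger_force: 43.5
```

Call:
{"method": "send_rows", "body": {
  "steps": [
    [0, 0, 0, 0, -0.2],
    [0, 0, 0, 0, -0.2],
    [0, 0, 0, 0, -0.2]
  ]
}}

```text
time: 20.35
eef_pos: [0.5986, -0.0058, 0.1289]
tcp_rot: [0.223, 0.975, -0.0, 0.0]
contact_force: [0.9, -0.7, -0.2]
opening: 0.543
finger_force: 43.5
```

```bash
python3 -c "
from h import *
a=snap('top','t9');b=snap('side','s9')
s=ctrl.get_state();print(s['time'],s['eef_pos'],s['tcp_rot'],s['opening'])
print(totool(np.array([.5985,-.0048,.095])-s['eef_pos']))
cv2.imwrite('pics/c9.png',np.hstack([cv2.resize(a[110:270,160:340],(450,400)),cv2.resize(b[180:310,190:310],(369,400))])[:,:800])
print(px('side',[.5985,-.0048,.07]))"
```

```text
20.45 [ 0.59857418 -0.00568893  0.12884296] [ 2.22612073e-01  9.74907105e-01 -2.42923594e-05  3.70301717e-05] 0.5424850871645049
[0.00045547 0.00076967 0.0338429 ]
[255.14679245 227.85889762]
```

View pics/c9.png

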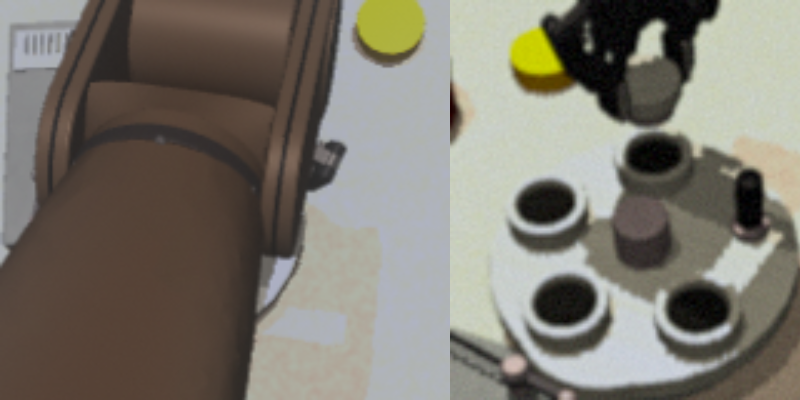

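```bash
python3 -c "
from h import *
g=cv2.imread('pics/t8_full.png',0)
P=[]
for u,v in ((263,182),(229,159),(195,185),(207,224)):
    x0,y0=u-13,v-13;w=(g[y0:y0+27,x0:x0+27]<80).astype(np.uint8)
    n,l,st,c=cv2.connectedComponentsWithStats(w);k=1+np.argmax(st[1:,4]);u,v=c[k]+[x0,y0];P.append(atz('top',u,v,.066)[:2]);print(u,v,st[k,4])
P=np.array(P);c=P.mean(0)
from scipy.optimize import least_squares
r=least_squares(lambda x:np.concatenate([P[k]-x[:2]-.072*np.array([np.cos(x[2]+k*np.radians(72)),np.sin(x[2]+k*np.radians(72))]) for k in range(4)]),[.577,.063,-1.27]);print(r.x[:2],np.degrees(r.x[2]),r.fun.round(4))"
```

```text
262.71666666666664 182.15666666666667 300
228.63793103448276 158.87586206896552 290
194.40983606557376 183.53770491803277 305
206.46178343949043 223.29617834394904 314
[0.57516237 0.06450311] -72.64891347756175 [ 0.0001 -0.0003  0.0002  0.      0.0001  0.0001 -0.0004  0.0002]
```

The wheel angle (socket 1 at -72.6°) and the centre agree. Lowering the plug.

Call:
{"method": "send_rows", "body": {
  "steps": [
    [0.0005, 0.001, 0, 0, -0.2],
    [0.0005, 0.001, 0.015, 0, -0.2],
    [0.0005, 0.001, 0.025, 0, -0.2],
    [0.0005, 0.001, 0.032, 0, -0.2],
    [0.0005, 0.001, 0.036, 0, -0.2],
    [0.0005, 0.001, 0.04, 0, -0.2],
    [0.0005, 0.001, 0.043, 0, -0.2],
    [0.0005, 0.001, 0.045, 0, -0.2],
    [0.0005, 0.001, 0.045, 0, -0.2]
  ]
}}

```text
time: 21.35
eef_pos: [0.5984, -0.0037, 0.0837]
tcp_rot: [0.222, 0.975, -0.0, -0.0]
contact_force: [0.9, 0.2, -1.3]
opening: 0.544
finger_force: 43.5
```

```bash
python3 -c "
from h import *
s=ctrl.get_state();print(s['time'],s['eef_pos'],s['tcp_rot'],s['opening'],s['contact_force'],s['wrist_torque'])"
```

```text
21.35 [ 0.59843122 -0.00372128  0.08372627] [ 2.22028732e-01  9.75040120e-01 -2.17220663e-05 -7.17211092e-05] 0.5440928622720328 [ 0.88273708  0.21001902 -1.32305831] [ 0.04447935 -0.00973191 -0.06610888]
```

Call:
{"method": "send_rows", "body": {
  "steps": [
    [0, 0, 0.001, 0, 0.1],
    [0, 0, 0.001, 0, 0.3],
    [0, 0, 0.001, 0, 0.4],
    [0, 0, 0.001, 0, 0.4],
    [0, 0, -0.02, 0, 0.4],
    [0, 0, -0.045, 0, 0],
    [0, 0, -0.045, 0, -0.5],
    [0, 0, -0.045, 0, -1],
    [0, 0, -0.045, 0, -1],
    [0, 0, -0.045, 0, -1],
    [0, 0, -0.045, 0, -1],
    [0, 0, -0.045, 0, -1]
  ],
  "squeeze": 20
}}

```text
time: 22.55
eef_pos: [0.5981, -0.0037, 0.1281]
tcp_rot: [0.222, 0.975, -0.0, -0.001]
contact_force: [-0.6, -0.3, -0.6]
opening: 0.0
finger_force: 0.0
```

Call:
{"method": "send_rows", "body": {
  "steps": [
    [0, 0, 0.01, 0, -1],
    [0, 0, 0.02, 0, -1],
    [0, 0, 0.025, 0, -1],
    [0, 0, 0.028, 0, -1],
    [0, 0, 0.03, 0, -1],
    [0, 0, 0.032, 0, -1]
  ]
}}

```text
time: 23.15
eef_pos: [0.5979, -0.0036, 0.0972]
tcp_rot: [0.222, 0.975, -0.0, -0.001]
contact_force: [-4.5, 0.2, 5.9]
opening: -0.001
finger_force: 2.8
```

Call:
{"method": "send_rows", "body": {
  "steps": [
    [0, 0, 0.002, 0, -1],
    [0, 0, 0.004, 0, -1],
    [0, 0, 0.005, 0, -1],
    [0, 0, 0.005, 0, -1]
  ]
}}

```text
time: 23.55
eef_pos: [0.5983, -0.0035, 0.094]
tcp_rot: [0.222, 0.975, -0.0, -0.001]
contact_force: [-6.3, 1.0, 10.3]
opening: 0.004
finger_force: 5.5
```

Call:
{"method": "send_rows", "body": {
  "steps": [
    [0, 0, 0.002, 0, -1],
    [0, 0, 0.004, 0, -1],
    [0, 0, 0.005, 0, -1],
    [0, 0, 0.005, 0, -1]
  ]
}}

```text
time: 23.95
eef_pos: [0.6013, -0.0029, 0.0939]
tcp_rot: [0.222, 0.975, 0.001, 0.002]
contact_force: [-8.5, 5.3, 25.3]
opening: 0.003
finger_force: 12.5
```

Call:
{"method": "send_rows", "body": {
  "steps": [
    [0, 0, -0.03, 0, -1],
    [0, 0, -0.06, 0, -0.5],
    [0.003, -0.025, -0.06, 0, 0],
    [0.006, -0.05, -0.06, 0, 0.5],
    [0.009, -0.075, -0.06, 0, 1],
    [0.012, -0.1, -0.06, 0, 1],
    [0.016, -0.125, -0.06, 0, 1],
    [0.019, -0.15, -0.06, 0, 1],
    [0.022, -0.175, -0.06, 0, 1],
    [0.025, -0.2, -0.06, 0, 1],
    [0.0276, -0.223, -0.06, 0, 1],
    [0.0276, -0.223, -0.06, 0, 1]
  ]
}}

```text
time: 25.15
eef_pos: [0.4764, -0.1947, 0.1469]
tcp_rot: [0.224, 0.975, -0.0, 0.001]
contact_force: [0.0, -0.2, 0.1]
opening: 1.001
finger_force: 0.0
```

```bash
python3 -c "
from h import *
a=snap('top','t10');b=snap('side','s10')
s=ctrl.get_state();print(s['time'],s['eef_pos'],s['tcp_rot'],s['opening'],s['qpos'])
print(totool(np.array([.4767,-.193,.08])-s['eef_pos']))
cv2.imwrite('pics/c10.png',np.hstack([cv2.resize(a[110:270,160:400],(450,300)),cv2.resize(b[150:280,220:370],(346,300))])[:,:800])
print(needle(a))"
```

```text
25.25 [ 0.47719436 -0.19296321  0.14685046] [2.22691704e-01 9.74888811e-01 9.82229638e-05 4.49237429e-04] 1.0008331522678244 [-5.81808210e-01  3.03138938e-02  2.04535569e+00  5.69491101e-04
  1.06515008e+00 -1.70373086e+00]
[ 0.00048498 -0.00027397  0.06684998]
(28, np.int64(28), -0.197, 188.05)
```

View pics/c10.png

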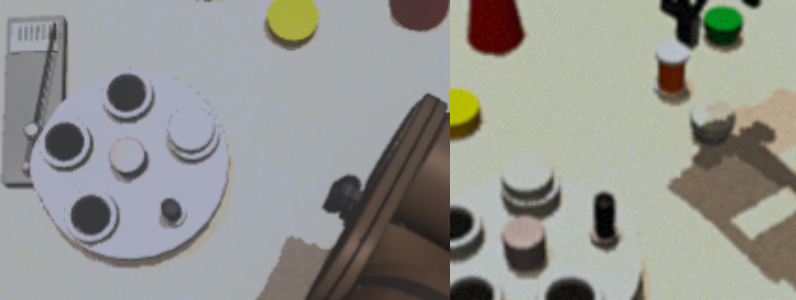

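Plug 1 sits flush in its socket at crop (190,130), plug 2 is unmoved at side pixel (334,202), and the gauge is still at the crest. Now plug 2 the same way.

Call:
{"method": "send_rows", "body": {
  "steps": [
    [0, 0, 0.03, 0, 1],
    [0, 0, 0.06, 0, 1],
    [0, 0, 0.09, 0, 1],
    [0, 0, 0.11, 0, 1],
    [0, 0, 0.128, 0, 1],
    [0, 0, 0.128, 0, 0.7],
    [0, 0, 0.128, 0, 0.5],
    [0, 0, 0.128, 0, 0.3],
    [0, 0, 0.128, 0, 0.1],
    [0, 0, 0.128, 0, 0],
    [0, 0, 0.128, 0, -0.2],
    [0, 0, 0.128, 0, -0.2]
  ],
  "squeeze": 20
}}

```text
time: 26.45
eef_pos: [0.4783, -0.1935, 0.0206]
tcp_rot: [0.222, 0.975, -0.0, 0.002]
contact_force: [-1.1, 0.8, 6.2]
opening: 0.55
finger_force: 20.6
```

Call:
{"method": "send_rows", "body": {
  "steps": [
    [0, 0, 0, 0, 0.4],
    [0, 0, 0, 0, 0.7],
    [0, 0, 0, 0, 0.9],
    [0, 0, -0.03, 0, 1],
    [0, 0, -0.03, 8, 1],
    [0, 0, -0.03, 16, 1],
    [0, 0, -0.03, 24, 1],
    [0, 0, -0.03, 32, 1],
    [0, 0, -0.03, 40, 1],
    [0, 0, -0.03, 48, 1],
    [0, 0, -0.03, 56, 1],
    [0, 0, -0.03, 64, 1]
  ]
}}

```text
time: 27.65
eef_pos: [0.4767, -0.1926, 0.0484]
tcp_rot: [0.707, 0.707, -0.0, -0.0]
contact_force: [0.5, 0.4, -0.2]
opening: 1.0
finger_force: 0.0
```

Call:
{"method": "send_rows", "body": {
  "steps": [
    [0, 0, 0, 8, 1],
    [0, 0, 0, 16, 1],
    [0, 0, 0, 24, 1],
    [0, 0, 0, 26, 1],
    [0, 0, 0.015, 26, 1],
    [0, 0, 0.03, 26, 1],
    [0, 0, 0.03, 26, 0.7],
    [0, 0, 0.03, 26, 0.4],
    [0, 0, 0.03, 26, 0.2],
    [0, 0, 0.03, 26, 0],
    [0, 0, 0.03, 26, -0.2],
    [0, 0, 0.03, 26, -0.2]
  ],
  "squeeze": 40
}}

```text
time: 28.85
eef_pos: [0.4778, -0.1933, 0.0199]
tcp_rot: [0.846, 0.532, 0.0, 0.001]
contact_force: [-0.8, 0.2, 4.6]
opening: 0.543
finger_force: 41.7
```

Call:
{"method": "send_rows", "body": {
  "steps": [
    [0, 0, 0, 0, -0.2],
    [0, 0, 0, 0, -0.2]
  ]
}}

```text
time: 29.05
eef_pos: [0.4778, -0.1932, 0.0199]
tcp_rot: [0.846, 0.532, 0.0, 0.001]
contact_force: [-0.7, 0.9, 6.4]
opening: 0.543
finger_force: 41.7
```

```bash
python3 -c "
from h import *
s=ctrl.get_state();print(s['time'],s['eef_pos'],s['tcp_rot'],s['qpos'][5],s['opening'],s['finger_force'],s['contact_force'])
c=np.array([.5767,.0641]);a=np.radians(-.6);t=c+.072*np.array([np.cos(a),np.sin(a)]);print(t)
print(totool(np.array([*t,.13])-s['eef_pos']))"
```

```text
29.05 [ 0.47775598 -0.19324318  0.01990413] [8.46447480e-01 5.32471576e-01 3.47211861e-04 7.51299354e-04] -0.13367421441739955 0.5432467778475294 41.73781156539917 [-0.73917123  0.90256309  6.44451406]
[0.64869605 0.06334603]
[ 0.30527914  0.04317967 -0.11008995]
```

Call:
{"method": "send_rows", "body": {
  "steps": [
    [0, 0, -0.04, 0, -0.2],
    [0, 0, -0.08, 0, -0.2],
    [0, 0, -0.12, 0, -0.2],
    [0.034, 0.005, -0.125, 0, -0.2],
    [0.068, 0.01, -0.125, 0, -0.2],
    [0.102, 0.015, -0.125, 0, -0.2],
    [0.136, 0.02, -0.125, 0, -0.2],
    [0.17, 0.025, -0.125, 0, -0.2],
    [0.204, 0.03, -0.125, 0, -0.2],
    [0.238, 0.035, -0.125, 0, -0.2],
    [0.272, 0.039, -0.125, 0, -0.2],
    [0.305, 0.043, -0.125, 0, -0.2]
  ]
}}

```text
time: 30.25
eef_pos: [0.6477, 0.0649, 0.1425]
tcp_rot: [0.846, 0.533, -0.001, -0.001]
contact_force: [0.2, -0.4, -1.4]
opening: 0.542
finger_force: 42.3
```

Call:
{"method": "send_rows", "body": {
  "steps": [
    [0, 0, 0.01, 0, -0.2],
    [0, 0, 0.01, 0, -0.2],
    [0, 0, 0.01, 0, -0.2],
    [0, 0, 0.01, 0, -0.2]
  ]
}}

```text
time: 30.65
eef_pos: [0.6473, 0.0626, 0.1335]
tcp_rot: [0.847, 0.532, -0.0, -0.0]
contact_force: [0.7, -0.6, -1.5]
opening: 0.546
finger_force: 42.3
```

```bash
python3 -c "
from h import *
s=ctrl.get_state();print(s['time'],s['eef_pos'],s['tcp_rot'],s['qpos'][5],s['opening'],s['finger_force'],s['contact_force'])
print(totool(np.array([.6487,.0633,.084])-s['eef_pos']))"
```

```text
30.65 [0.6472619  0.06256553 0.13353171] [ 8.46793144e-01  5.31922167e-01 -3.80384890e-04 -1.85737762e-04] 0.38975300756513065 0.5457088501061386 42.289114594459534 [ 0.73716393 -0.57400411 -1.51820358]
[0.00130808 0.00101231 0.04953041]
```

Call:
{"method": "send_rows", "body": {
  "steps": [
    [0.001, 0.001, 0, 0, -0.2],
    [0.001, 0.001, 0.015, 0, -0.2],
    [0.001, 0.001, 0.028, 0, -0.2],
    [0.001, 0.001, 0.034, 0, -0.2],
    [0.001, 0.001, 0.039, 0, -0.2],
    [0.001, 0.001, 0.043, 0, -0.2],
    [0.001, 0.001, 0.047, 0, -0.2],
    [0.001, 0.001, 0.049, 0, -0.2],
    [0.001, 0.001, 0.049, 0, -0.2]
  ]
}}

```text
time: 31.55
eef_pos: [0.6491, 0.0642, 0.0846]
tcp_rot: [0.846, 0.532, -0.0, -0.0]
contact_force: [-0.7, 0.2, -1.1]
opening: 0.546
finger_force: 42.3
```

The plug's foot is 5 mm below the rim with no side force, so it is in the bore. Release and press.

Call:
{"method": "send_rows", "body": {
  "steps": [
    [0, 0, 0.001, 0, 0.1],
    [0, 0, 0.001, 0, 0.3],
    [0, 0, 0.001, 0, 0.4],
    [0, 0, 0.001, 0, 0.4],
    [0, 0, -0.02, 0, 0.4],
    [0, 0, -0.045, 0, 0],
    [0, 0, -0.045, 0, -0.5],
    [0, 0, -0.045, 0, -1],
    [0, 0, -0.045, 0, -1],
    [0, 0, -0.045, 0, -1],
    [0, 0, -0.045, 0, -1],
    [0, 0, -0.045, 0, -1]
  ],
  "squeeze": 20
}}

```text
time: 32.75
eef_pos: [0.6488, 0.064, 0.129]
tcp_rot: [0.846, 0.532, -0.001, -0.0]
contact_force: [-1.3, -0.2, 0.2]
opening: -0.0
finger_force: 0.0
```

Call:
{"method": "send_rows", "body": {
  "steps": [
    [0, 0, 0.01, 0, -1],
    [0, 0, 0.02, 0, -1],
    [0, 0, 0.026, 0, -1],
    [0, 0, 0.03, 0, -1],
    [0, 0, 0.033, 0, -1],
    [0, 0, 0.036, 0, -1],
    [0, 0, 0.038, 0, -1]
  ]
}}

```text
time: 33.45
eef_pos: [0.649, 0.064, 0.094]
tcp_rot: [0.846, 0.533, -0.001, -0.0]
contact_force: [-9.5, 0.4, 18.1]
opening: -0.004
finger_force: 9.0
```

Call:
{"method": "send_rows", "body": {
  "steps": [
    [0, 0, 0.002, 0, -1],
    [0, 0, 0.003, 0, -1],
    [0, 0, 0.004, 0, -1],
    [0, 0, 0.004, 0, -1]
  ]
}}

```text
time: 33.85
eef_pos: [0.6491, 0.064, 0.0939]
tcp_rot: [0.846, 0.533, -0.001, -0.0]
contact_force: [-15.3, -0.6, 25.4]
opening: 0.002
finger_force: 12.7
```

Call:
{"method": "send_rows", "body": {
  "steps": [
    [0, 0, -0.03, 0, -1],
    [0, 0, -0.06, 0, -1],
    [-0.012, -0.013, -0.06, 0, -0.5],
    [-0.024, -0.025, -0.06, 0, 0],
    [-0.036, -0.038, -0.06, 0, 0.2],
    [-0.048, -0.05, -0.06, 0, 0.2],
    [-0.06, -0.063, -0.06, 0, 0.2],
    [-0.072, -0.076, -0.06, 0, 0.2],
    [-0.084, -0.088, -0.06, 0, 0.2],
    [-0.0965, -0.1005, -0.06, 0, 0.2],
    [-0.0965, -0.1005, -0.06, 0, 0.2],
    [-0.0965, -0.1005, -0.06, 0, 0.2]
  ]
}}

```text
time: 35.05
eef_pos: [0.5174, 0.0205, 0.1479]
tcp_rot: [0.847, 0.532, 0.001, 0.001]
contact_force: [0.4, 0.5, 1.7]
opening: 0.601
finger_force: 0.0
```

```bash
python3 -c "
from h import *
a=snap('top','t11');b=snap('side','s11')
s=ctrl.get_state();print(s['time'],s['eef_pos'],s['tcp_rot'],s['qpos'][5],s['opening'])
print(totool(np.array([.5165,.0208,.079])-s['eef_pos']))
cv2.imwrite('pics/c11.png',np.hstack([cv2.resize(a[110:270,160:340],(430,382)),cv2.resize(b[190:340,180:325],(370,382))])[:,:800])
print(needle(a))"
```

```text
35.15 [0.51773656 0.02057684 0.1480403 ] [8.46449259e-01 5.32468866e-01 6.15154685e-04 4.23578715e-04] 0.29132890091175534 0.5984686694808218
[-0.00037496 -0.001306    0.06903836]
(26, np.int64(15), 0.0724, 184.57)
```

View pics/c11.png

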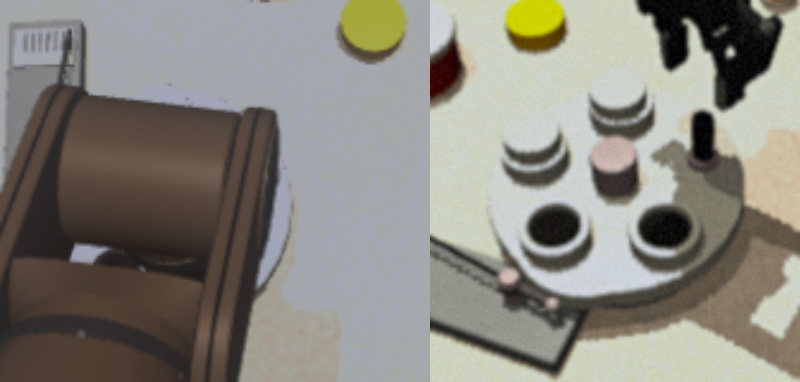

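Both plugs sit flush and the needle is still at the crest. Now I'll regrip the crank for the check turn.

Call:
{"method": "send_rows", "body": {
  "steps": [
    [0, -0.001, 0.02, 0, 0.2],
    [0, -0.001, 0.04, 0, 0.2],
    [0, -0.001, 0.055, 0, 0.2],
    [0, -0.001, 0.069, 0, 0.2],
    [0, -0.001, 0.069, 0, 0],
    [0, -0.001, 0.069, 0, -0.2],
    [0, -0.001, 0.069, 0, -0.4],
    [0, -0.001, 0.069, 0, -0.6],
    [0, -0.001, 0.069, 0, -0.8],
    [0, -0.001, 0.069, 0, -1],
    [0, -0.001, 0.069, 0, -1],
    [0, -0.001, 0.069, 0, -1]
  ],
  "squeeze": 30
}}

```text
time: 36.35
eef_pos: [0.5179, 0.0205, 0.0803]
tcp_rot: [0.847, 0.532, 0.002, 0.002]
contact_force: [5.3, -1.1, -0.3]
opening: 0.213
finger_force: 29.5
```

```bash
python3 -c "
from h import *
s=ctrl.get_state();print(s['time'],s['eef_pos'],s['opening'],s['contact_force'])
arc(-144,4,12);arc(-96,-4,12)"
```

```text
36.35 [0.51794418 0.02052404 0.08029403] 0.21258958802873168 [ 5.32728478 -1.09034375 -0.29858886]
[[-0.0023, 0.0046, 0, 0, -1], [-0.0043, 0.0094, 0, 0, -1], [-0.0059, 0.0143, 0, 0, -1], [-0.0072, 0.0193, 0, 0, -1], [-0.0081, 0.0244, 0, 0, -1], [-0.0087, 0.0295, 0, 0, -1], [-0.0089, 0.0347, 0, 0, -1], [-0.0087, 0.0399, 0, 0, -1], [-0.0082, 0.045, 0, 0, -1], [-0.0073, 0.0501, 0, 0, -1], [-0.0061, 0.0551, 0, 0, -1], [-0.0045, 0.06, 0, 0, -1]]
[[-0.0016, -0.0049, 0, 0, -1], [-0.0028, -0.0099, 0, 0, -1], [-0.0037, -0.015, 0, 0, -1], [-0.0042, -0.0202, 0, 0, -1], [-0.0043, -0.0253, 0, 0, -1], [-0.0041, -0.0305, 0, 0, -1], [-0.0035, -0.0356, 0, 0, -1], [-0.0026, -0.0407, 0, 0, -1], [-0.0013, -0.0457, 0, 0, -1], [0.0003, -0.0506, 0, 0, -1], [0.0023, -0.0554, 0, 0, -1], [0.0045, -0.06, 0, 0, -1]]
```

Call:
{"method": "send_rows", "body": {
  "steps": [
    [-0.0025, 0.0045, 0, 0, -1],
    [-0.0045, 0.0095, 0, 0, -1],
    [-0.006, 0.0145, 0, 0, -1],
    [-0.007, 0.0195, 0, 0, -1],
    [-0.008, 0.0245, 0, 0, -1],
    [-0.0085, 0.0295, 0, 0, -1],
    [-0.009, 0.0345, 0, 0, -1],
    [-0.0085, 0.04, 0, 0, -1],
    [-0.008, 0.045, 0, 0, -1],
    [-0.0075, 0.05, 0, 0, -1],
    [-0.006, 0.055, 0, 0, -1],
    [-0.0045, 0.06, 0, 0, -1]
  ]
}}

```text
time: 37.55
eef_pos: [0.5666, -0.0081, 0.0802]
tcp_rot: [0.846, 0.533, -0.002, -0.002]
contact_force: [-5.7, 3.2, 9.5]
opening: 0.217
finger_force: 30.6
```

Call:
{"method": "send_rows", "body": {
  "steps": [
    [0, 0, 0, 0, -1],
    [0, 0, 0, 0, -1],
    [0, 0, 0, 0, -1]
  ]
}}

```text
time: 37.85
eef_pos: [0.5678, -0.0083, 0.0803]
tcp_rot: [0.847, 0.532, -0.0, -0.001]
contact_force: [-1.2, 2.7, 6.1]
opening: 0.214
finger_force: 30.2
```

```bash
python3 -c "
from h import *
a=snap('top','t12');s=ctrl.get_state();print(s['time'],s['eef_pos'],s['opening'],s['contact_force'],np.degrees(np.arctan2(s['eef_pos'][1]-.064,s['eef_pos'][0]-.5768)))
print(needle(a))"
```

```text
37.9 [ 0.5677717  -0.0082585   0.08022915] 0.21186900486272459 [-1.8181038   2.47653086  7.1030181 ] -97.12188429350475
(28, np.int64(28), 0.0016, 178.41)
```

The gauge is back to zero. Returning to the crest.

Call:
{"method": "send_rows", "body": {
  "steps": [
    [-0.0015, -0.005, 0, 0, -1],
    [-0.003, -0.01, 0, 0, -1],
    [-0.0035, -0.015, 0, 0, -1],
    [-0.004, -0.02, 0, 0, -1],
    [-0.0045, -0.0255, 0, 0, -1],
    [-0.004, -0.0305, 0, 0, -1],
    [-0.0035, -0.0355, 0, 0, -1],
    [-0.0025, -0.0405, 0, 0, -1],
    [-0.0015, -0.0455, 0, 0, -1],
    [0.0005, -0.0505, 0, 0, -1],
    [0.0025, -0.0555, 0, 0, -1],
    [0.0035, -0.0575, 0, 0, -1]
  ]
}}

```text
time: 39.1
eef_pos: [0.5198, 0.0182, 0.0803]
tcp_rot: [0.846, 0.533, 0.002, 0.003]
contact_force: [6.0, -2.2, -0.0]
opening: 0.219
finger_force: 29.7
```

Call:
{"method": "send_rows", "body": {
  "steps": [
    [0, 0, 0, 0, -1],
    [0, 0, 0, 0, -1],
    [0, 0, 0, 0, -1]
  ]
}}

```text
time: 39.4
eef_pos: [0.5195, 0.0185, 0.0803]
tcp_rot: [0.846, 0.532, 0.002, 0.002]
contact_force: [6.0, -0.8, 1.5]
opening: 0.214
finger_force: 29.9
```

```bash
python3 -c "
from h import *
a=snap('top','t13');s=ctrl.get_state();print(s['time'],s['eef_pos'],s['opening'],s['contact_force'],np.degrees(np.arctan2(s['eef_pos'][1]-.064,s['eef_pos'][0]-.5768)))
try: print(needle(a))
except Exception as e: print(e)"
```

```text
39.45 [0.51954043 0.01849045 0.08023828] 0.21617482803190596 [ 5.64620326 -0.99333567  1.86497339] -141.5225401510987
(28, np.int64(28), -0.1966, 188.05)
```

Call:
{"method": "send_rows", "body": {
  "steps": [
    [0, 0, 0, 0, -0.7],
    [0, 0, 0, 0, -0.5],
    [0, 0, 0, 0, -0.2],
    [0, 0, 0, 0, 0.2],
    [0, 0, 0, 0, 0.2],
    [0, 0, -0.02, 0, 0.2],
    [0, 0, -0.05, 0, 0.2],
    [0, 0, -0.09, 0, 0.2],
    [-0.03, 0, -0.11, 0, 0.2],
    [-0.07, 0, -0.11, 0, 0.2],
    [-0.11, 0, -0.11, 0, 0.2],
    [-0.15, 0, -0.11, 0, 0.2]
  ]
}}

```text
time: 40.65
eef_pos: [0.4515, -0.1169, 0.1886]
tcp_rot: [0.846, 0.533, -0.0, -0.0]
contact_force: [-0.4, -0.5, 0.1]
opening: 0.602
finger_force: 0.0
```

Call:
{"method": "send_rows", "body": {
  "steps": [
    [-0.04, 0, 0, 0, 0.2],
    [-0.08, 0, 0, 0, 0.2],
    [-0.08, 0, 0, 0, 0.2]
  ]
}}

```text
time: 40.95
eef_pos: [0.4161, -0.1912, 0.1885]
tcp_rot: [0.848, 0.53, -0.001, -0.0]
contact_force: [0.2, 0.8, 0.1]
opening: 0.601
finger_force: 0.0
```

```bash
python3 -c "
from h import *
a=snap('top','t14');b=snap('side','s14');s=ctrl.get_state();print(s['time'],s['eef_pos'],s['contact_force'])
print(needle(a))
cv2.imwrite('pics/c14.png',np.hstack([cv2.resize(a[110:270,160:340],(430,382)),cv2.resize(b[190:340,180:325],(370,382))]))"
```

```text
41.05 [ 0.41738368 -0.18858033  0.18832582] [0.35775385 0.81837663 1.02036668]
(28, np.int64(28), -0.1967, 188.06)
```

View pics/c14.png

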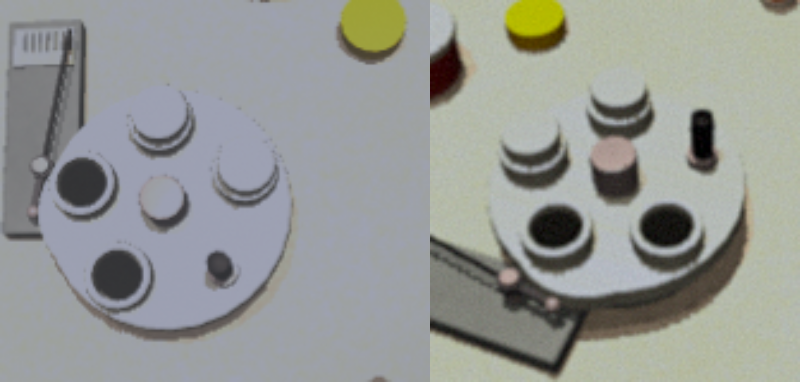

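Both plugs are flush (top crop (160,110) and (246,165)), the needle is at the crest (tip at crop (69,30)), and the arm is clear. Handing in.

```bash
python3 -c "
from plant import ctrl
print(ctrl.sign_off())"
```

```text
the job is handed in; nothing more can be done
None
```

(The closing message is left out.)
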